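# Complete the row of bearings on the fitting tray

### The job

Three ball bearings are to be laid out in a neat row on the long black tray, ready for fitting; one is already on its mark. Put the two steel bearings that are lying on the bench flat on the two empty yellow ring marks, one centred on each, and leave the first bearing on its own mark.

Things in the scene. Friction and masses are not known exactly. Their poses are not given: they have to be found in the camera images.
- tray: long shallow tray, black rubber floor with a low bright aluminium rim, 110 x 270 mm, fixed to the bench; it may lie at any yaw. Origin at the centre of its underside; its y axis runs along the length, z up. The floor is 4 mm above the bench, the rim (5 mm thick) 7 mm above the bench. Three yellow rings, 62 mm outer and 56 mm inner diameter, are painted on the floor in a row: centres at y = -80, 0 and +80 mm, x = 0 in the tray's frame.
- bearing_on_tray: the bearing already on the tray, on the ring mark at y = +80 mm in the tray's frame: bright steel ring-shaped ball bearing lying flat, 47 mm outer diameter, 14 mm thick, 0.13 kg; origin at the centre of its underside, z up; no special yaw. Grasp the outer ring across its diameter.
- bearing_1: one of the two bearings lying on the bench, beside the tray: bright steel ring-shaped ball bearing lying flat, 47 mm outer diameter, 14 mm thick, 0.13 kg; origin at the centre of its underside, z up; no special yaw. Grasp the outer ring across its diameter.
- bearing_2: the other of the two bearings lying on the bench, beside the tray, identical to the first: bright steel ring-shaped ball bearing lying flat, 47 mm outer diameter, 14 mm thick, 0.13 kg; origin at the centre of its underside, z up; no special yaw. Grasp the outer ring across its diameter.
Mind the look-alikes: they are no part of the job. Leave any green look-alike of the bearing_2 alone.

How it is judged:
At the end, for the whole second after the job is handed in: All three bearings lie flat (within 0.1 rad) and at rest on the tray's floor, one on each ring mark, each with its centre within 14 mm of the mark's centre along and across the tray; the first is still on its own mark, and the two others may be either way round (x of bearing_on_tray in the frame of tray between -0.014 and 0.014 m and y of bearing_on_tray in the frame of tray between 0.066 and 0.094 m and z of bearing_on_tray in the frame of tray between 0.001 and 0.008 m and angle between bearing_on_tray's own z axis and vertical below 0.1 rad and linear speed of bearing_on_tray below 0.02 m/s and ((x of bearing_1 in the frame of tray between -0.014 and 0.014 m and y of bearing_1 in the frame of tray between -0.014 and 0.014 m and z of bearing_1 in the frame of tray between 0.001 and 0.008 m and angle between each of bearing_1, bearing_2's own z axis and vertical below 0.1 rad and linear speed of each of bearing_1, bearing_2 below 0.02 m/s and x of bearing_2 in the frame of tray between -0.014 and 0.014 m and y of bearing_2 in the frame of tray between -0.094 and -0.066 m and z of bearing_2 in the frame of tray between 0.001 and 0.008 m) or (x of bearing_1 in the frame of tray between -0.014 and 0.014 m and y of bearing_1 in the frame of tray between -0.094 and -0.066 m and z of bearing_1 in the frame of tray between 0.001 and 0.008 m and angle between each of bearing_1, bearing_2's own z axis and vertical below 0.1 rad and linear speed of each of bearing_1, bearing_2 below 0.02 m/s and x of bearing_2 in the frame of tray between -0.014 and 0.014 m and y of bearing_2 in the frame of tray between -0.014 and 0.014 m and z of bearing_2 in the frame of tray between 0.001 and 0.008 m))); the robot touches nothing.
It also fails if it takes over 58 s, if anything falls off the work surface, if the arm or the gripper's body presses on something with over 40 N, if the wrist force passes 120 N, or if a joint passes its speed limit or range.

### The arm

A 7-joint arm with a two-finger parallel gripper is mounted at the origin on a cart in front of the work surface, level with it; the furniture and walls round the work are solid. World frame = base frame: x ahead of the robot, y to its left, z up, the work surface at z = 0. Lengths are in m, angles in rad, forces in N, time in s.
With the tool pointing down it reaches from about 0.4 to 0.85 m from the base axis. Payload 10.4 kg.
Tool frame: the origin (TCP) lies at the very end of the fingers, on their centre line; the grasp point (between the pads) lies 19 mm behind it; z points along the fingers, y is the direction in which the jaws open and shut (so a half turn about z gives the same grasp; the last joint's range is limited). The gripper opens to 87 mm and grips with 3 to 60 N. Pads are 19 mm wide; open, the fingers measure 117 mm over their backs; the gripper's body (75 mm by 190 mm) begins 51 mm behind the grasp point.
Start: joints at [1.188, 0.332, -0.065, 1.46, 0.022, 1.35, -0.088], TCP at [0.22, -0.585, 0.223] pointing down, gripper open.
Joint ranges: [-2.6, 2.6], [-0.5, 2.12], [-1.47, 1.34], [0.16, 2.42], [-1.27, 4.41], [0.06, 2.06], [-2.6, 2.6]. Speed limits (rad/s): [2.22, 2.22, 2.79, 2.79, 3.14, 3.14, 3.14].

### API

Orientations are given as a unit quaternion [x, y, z, w].
In Python, from bench import read_state, imaging, r gives the robot as it stands. The module is installed in compiled form; this text tells all that it offers.
- The arm moves only by the tool move_arm, never from a script. Its argument "series" is a list of rows, each a list of 4 numbers: the shift along the tool's x, y, z in m, then the turn about the tool's z in rad. In form: [[x, y, z, roll], ...]. A call has 1 to 20 rows; each row is the pose to reach, as a shift and turn from the pose commanded when the call began, along the tool's axes at that moment; what a row does not reach only later rows make up. A row lasts 1/10 s, in which the tool goes at most 50 mm and 8.59 degrees, less where a joint would pass 70% of its speed; a pose out of reach is approached as far as the arm can. A call with a gripper value outside its range is refused whole. "claw" is the gripper's target within -1 to 1 (fully open at 1, half-way at 0, shut at -1), set as the call begins (left out, the last holds). The fingers move at their own pace and stop on an object; "newtons" is the grip in N (left out, the last holds). Time passes only in rows, so rows that repeat a pose let the fingers close. It gives the time, the measured TCP pose, the force and the opening at its end, in the units of the state.
- read_state(): the state, without advancing time (a new reading comes with each control period).
- imaging.camera(name): name is "scene" or "side" or "wrist"; returns (picture, depth): 480x640x3 uint8, red, green, blue; 480x640 float32, m along the optical axis (not along the pixel's ray), 0 where there is no reading.
- imaging.get_calibration(name): a dict with "camera_matrix" (3x3 intrinsics, pixels), "k1" (the pictures are not rectified: a ray, as slopes to the right and down, at radius r is drawn at 1 + k1 r^2 times it, then the intrinsics apply), "R" (3x3) and "t" (3): a world point X has camera coordinates R X + t. Camera axes: x right, y down, z forward; pixel columns grow to the right and rows downward; lengths in m; the calibration is good to about 2 mm. A picture is of the moment at which its call begins: read the wrist's pose just before it. get_calibration takes no time and is no camera call; for the wrist camera it gives the pose at the moment of the call.
- r.close_job(): hands the job in, once; it reports no verdict.
The state is a dict: "time": time; "joint_positions": joint angles; "joint_vel": joint speeds; "joint_torque": joint torques, N m; "ee_pos": TCP position; "eef_rot": TCP orientation; "ft_force": force on the tool from outside, world axes, zero at the start; "torque": the same for the moment, N m; "width": finger opening in m.
Only numpy, scipy, OpenCV 4.12 (cv2) and the standard library are available. Lean on these libraries where they do the work, as an engineer would, in place of code of your own. Each camera call takes 0.05 s, during which the arm holds its last target.

## Working session

There is one attempt and no reset: what is moved stays moved. The work goes in short steps, Python scripts to look and compute and a tool call to move; the robot and the scene stay as the last step left them, time stands still between calls to the robot, and variables do not carry over. Pictures are saved under pics/ and viewed, and the job is handed in when it is done.

Besides the shell and the picture viewer there is one more tool, called after "Request:" as a command line: name --pt "numbers of a row" for each row, then --argument value for the rest. move_arm: Moves the arm, as the interface text tells. Its arguments: {"type":"object","properties":{"series":{"type":"array","items":{"type":"array","items":{"type":"number"}}},"claw":{"type":"number"},"newtons":{"type":"number"}},"required":["series"]}

```bash
mkdir -p pics; cat > h.py <<'E'
from bench import read_state, imaging, r
import numpy as np, cv2
def grab(n,tag):
    c=imaging.get_calibration(n); p,d=imaging.camera(n)
    cv2.imwrite(f'pics/{tag}.png',p[:,:,::-1]); np.savez(f'{tag}.npz',p=p,d=d,K=c['camera_matrix'],k1=c['k1'],R=c['R'],t=c['t']); return tag
def load(tag): return np.load(f'{tag}.npz')
def cast(z,uv,h):
    K,k1,R,t=z['K'],float(z['k1']),z['R'],z['t']
    uv=np.atleast_2d(np.array(uv,float))
    n=cv2.undistortPoints(uv.reshape(-1,1,2),K,np.array([k1,0,0,0,0.])).reshape(-1,2)
    d=np.c_[n,np.ones(len(n))]@R; o=-R.T@t
    s=(h-o[2])/d[:,2]; return o+s[:,None]*d
E
python3 - <<'E'
from h import *
print(read_state())
for n in('scene','side','wrist'): grab(n,n+'0'); c=imaging.get_calibration(n); print(n,-np.array(c['R']).T@c['t'],c['k1'])
E
```

```text
{'time': 0.0, 'joint_positions': array([ 1.18840429,  0.33286924, -0.06472354,  1.46096334,  0.02161444,
        1.34989183, -0.08850385]), 'joint_vel': array([-0.00094441,  0.00023299, -0.00053797,  0.00064745,  0.00178283,
       -0.00135512,  0.00123116]), 'joint_torque': array([ 6.56411885e-04, -6.23246741e+01,  2.52205477e-02, -3.89897060e+01,
       -6.12301240e-02,  3.97794507e-02,  1.88649778e-04]), 'ee_pos': array([ 0.21991305, -0.58460999,  0.22174513]), 'eef_rot': array([ 9.83858201e-01,  1.78948388e-01, -1.64514948e-04, -6.98627368e-04]), 'ft_force': array([-0.26884883, -0.20543843,  1.08593884]), 'torque': array([-0.00850985,  0.02069179, -0.04301559]), 'width': 0.08715048453423946}
scene [ 0.2384534  -0.59917877  0.91426559] 0.027679221813487583
side [-0.3992617  -0.18193178  1.17603156] -0.16771838086731028
wrist [ 0.29126332 -0.55882913  0.38358577] -0.01955457116396225
```

View pics/scene0.png

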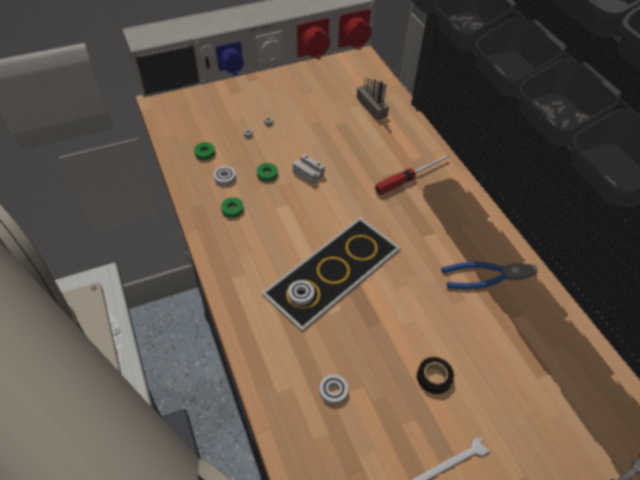

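View pics/side0.png

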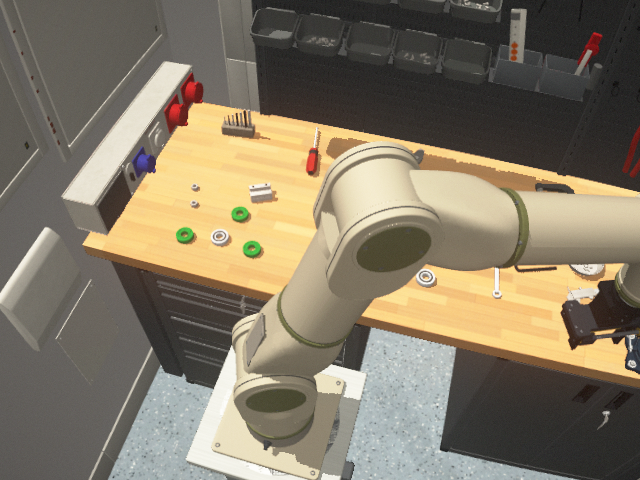

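View pics/wrist0.png

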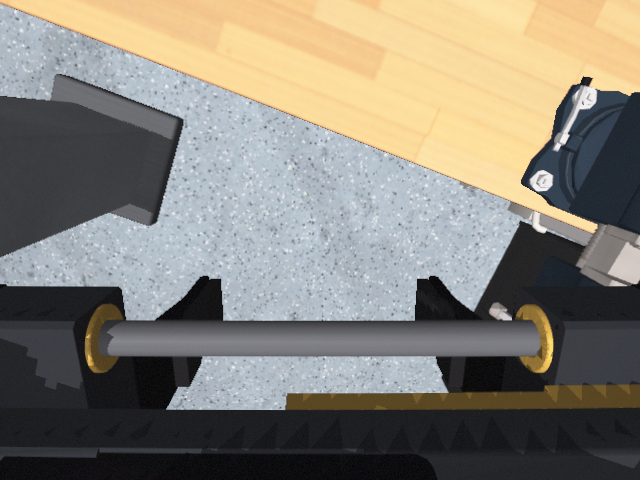

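Scene view: there are three steel bearings. One is on the tray mark at (301,292), and two are on the bench at (225,175) and (334,390). The green rings at (204,151), (267,171) and (232,207) and the black ring at (436,375) are look-alikes. The two grey steel rings on the bench fit the description. I'll measure them and confirm in a crop.

```bash
cat > m.py <<'E'
from h import *
def meas(tag):
    z=load(tag); p=z['p']; hsv=cv2.cvtColor(p,cv2.COLOR_RGB2HSV)
    out={}
    # steel: low saturation, depth-free; windows
    return z,p,hsv
z,p,hsv=meas('scene0')
def comps(mask,amin,amax,name,h):
    n,l,s,c=cv2.connectedComponentsWithStats(mask.astype(np.uint8))
    for i in range(1,n):
        if amin<s[i,4]<amax:
            pts=cv2.findContours((l==i).astype(np.uint8),cv2.RETR_EXTERNAL,cv2.CHAIN_APPROX_NONE)[0][0].reshape(-1,2)
            w=cast(z,pts,h)[:,:2]
            (cc,rr)=cv2.minEnclosingCircle(w.astype(np.float32))
            print(name,c[i].round(1),s[i,4],'world',cc,rr)
H,S,V=[hsv[...,i].astype(int) for i in range(3)]
win=np.zeros(S.shape,bool)
for u,v in((225,175),(334,390),(301,292)): win[v-22:v+22,u-22:u+22]=True
comps(win&(S<70)&(V>90),100,2000,'steel',0.014)
comps((H>40)&(H<80)&(S>120)&(V>50),60,2000,'green',0.014)
y=(H>17)&(H<32)&(S>150)&(V>90)
t=np.zeros(S.shape,bool);t[215:325,265:400]=True
comps(y&t,30,3000,'yellow',0.004)
# black floor
m=((V<60)&t).astype(np.uint8)|(y&t).astype(np.uint8)
m=cv2.morphologyEx(m,cv2.MORPH_CLOSE,np.ones((5,5)))
c=max(cv2.findContours(m,cv2.RETR_EXTERNAL,cv2.CHAIN_APPROX_NONE)[0],key=cv2.contourArea)
w=cast(z,c.reshape(-1,2),0.004)[:,:2].astype(np.float32); print('tray',cv2.minAreaRect(w))
crops=[cv2.resize(p[v-35:v+35,u-35:u+35],(260,260),interpolation=2) for u,v in((225,175),(334,390),(310,285))]
cv2.imwrite('pics/crops0.png',np.hstack(crops)[:,:,::-1])
E
python3 m.py
```

```text
steel [224.1 174. ] 299 world (0.4111117124557495, 0.297637403011322) 0.0286686010658741
steel [300.9 290.9] 436 world (0.45642969012260437, -0.04542862996459007) 0.025846797972917557
steel [333.4 388.1] 587 world (0.43540719151496887, -0.243324413895607) 0.025541340932250023
green [204.  150.5] 206 world (0.3923512399196625, 0.38611549139022827) 0.025348186492919922
green [266.6 171.7] 214 world (0.50042724609375, 0.27182501554489136) 0.024270910769701004
green [231.8 207. ] 237 world (0.3990570306777954, 0.20054861903190613) 0.023687606677412987
yellow [360.7 247.5] 202 world (0.6081017255783081, 0.013336434960365295) 0.0322333499789238
yellow [332.8 270.2] 233 world (0.533795952796936, -0.01640261895954609) 0.03228733316063881
yellow [316.3 293.7] 72 world (0.4758133292198181, -0.0524003766477108) 0.02567656710743904
tray ((0.5338588953018188, -0.015603572130203247), (0.25509560108184814, 0.09512309730052948), 21.96110725402832)
```

```bash
sleep 1
```

```text
(no output)
```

View pics/crops0.png

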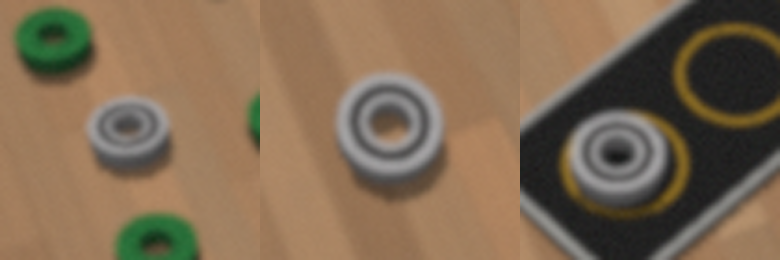

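The crop confirms that (224,174) and (333,388) are steel bearings, that the rings around the first are green, and that the tray's near end mark is already occupied. I'll start with the bearing at (333,388), called A, at world (0.435,-0.243).

Request:
move_arm --pt "0.026 -0.0245 0.006 0" --pt "0.052 -0.049 0.012 0" --pt "0.078 -0.0735 0.018 0" --pt "0.104 -0.098 0.024 0" --pt "0.13 -0.1225 0.03 0" --pt "0.156 -0.147 0.036 0" --pt "0.182 -0.1715 0.042 0" --pt "0.208 -0.196 0.048 0" --pt "0.234 -0.2205 0.054 0" --pt "0.26 -0.245 0.06 0" --pt "0.26 -0.245 0.06 0" --pt "0.26 -0.245 0.06 0" --pt "0.26 -0.245 0.06 0" --claw 0.7 --newtons 25

```text
time: 1.45
ee_pos: [0.3767, -0.265, 0.1626]
eef_rot: [0.984, 0.178, -0.0, 0.0]
ft_force: [0.2, 0.1, -0.1]
width: 0.0741
```

```bash
cat > w.py <<'E'
from h import *
import sys
tag=sys.argv[1]
s=read_state(); print(s['time'],s['ee_pos'],s['eef_rot'],s['width'],s['ft_force']); grab('wrist',tag)
z=load(tag); print('cam',-z['R'].T@z['t'])
for a in sys.argv[2:]:
    X=np.array(eval(a)); c=z['R']@X+z['t']; n=c[:2]/c[2]; n=n*(1+float(z['k1'])*(n@n)); print(a,z['K'][:2,:2]@n+z['K'][:2,2])
E
python3 w.py wrist1 "(.435,-.243,.014)"
```

```text
1.45 [ 0.37668945 -0.2650253   0.16258738] [ 9.83968848e-01  1.78340363e-01 -8.05945492e-05  1.22675378e-04] 0.07408984030084163 [ 0.18684328  0.05065097 -0.14069139]
cam [ 0.44798785 -0.2390576   0.32423333]
(.435,-.243,.014) [317.2944567  144.08945102]
```

View pics/wrist1.png

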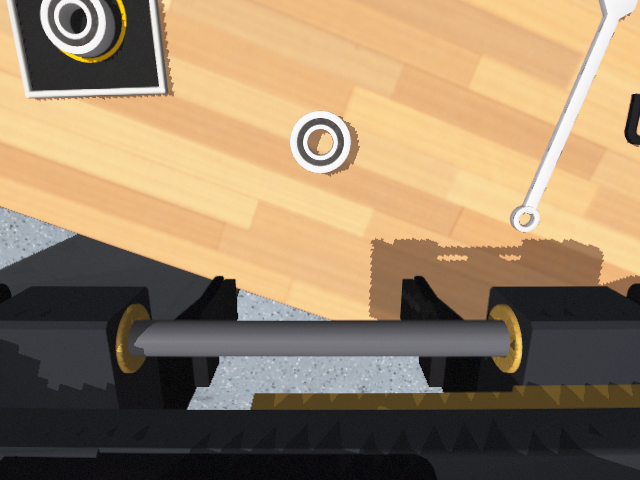

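The wrist view shows bearing A at about (320,142), beside the predicted (317,144). The occupied tray end is at upper left. Next I'll measure A.

```bash
cat > s.py <<'E'
from h import *
import sys
# steel bearing near pixel: bright outer ring -> ellipse fit -> world at h
def steel(tag,u,v,h,win=45):
    z=load(tag); hsv=cv2.cvtColor(z['p'],cv2.COLOR_RGB2HSV); S,V=hsv[...,1].astype(int),hsv[...,2]
    m=((S<45)&(V>150)).astype(np.uint8); q=np.zeros_like(m); q[max(0,v-win):v+win,max(0,u-win):u+win]=1; m&=q
    n,l,s,c=cv2.connectedComponentsWithStats(m)
    i=1+np.argmax(s[1:,4]); pts=cv2.findContours((l==i).astype(np.uint8),cv2.RETR_EXTERNAL,cv2.CHAIN_APPROX_NONE)[0][0].reshape(-1,2)
    w=cast(z,pts,h)[:,:2].astype(np.float32); e=cv2.fitEllipse(w); 
    cc,rr=cv2.minEnclosingCircle(w); print('ellipse',np.round(e[0],4),np.round(e[1],4),'circle',np.round(cc,4),round(rr,4)); return np.array(e[0])
def shift(tgt):
    s=read_state(); x,y,_,w=s['eef_rot']; psi=2*np.arctan2(y,x); d=np.array(tgt)-s['ee_pos'][:2]
    print('psi',psi,'tool dx,dy',np.round([d@[np.cos(psi),np.sin(psi)],d@[np.sin(psi),-np.cos(psi)]],4),'z',s['ee_pos'][2])
if __name__=='__main__':
    a=sys.argv; shift(steel(a[1],int(a[2]),int(a[3]),float(a[4])))
E
python3 s.py wrist1 320 142 0.014
```

```text
ellipse [ 0.4372 -0.2445] [0.046  0.0461] circle [ 0.4372 -0.2445] 0.0234
psi 0.3580442555366766 tool dx,dy [0.0639 0.0018] z 0.16263224227231998
```

Request:
move_arm --pt "0.032 0.001 0.015 0" --pt "0.064 0.002 0.04 0" --pt "0.064 0.002 0.075 0" --pt "0.064 0.002 0.105 0" --pt "0.064 0.002 0.13 0" --pt "0.064 0.002 0.145 0" --pt "0.064 0.002 0.153 0" --pt "0.064 0.002 0.157 0" --pt "0.064 0.002 0.157 0" --pt "0.064 0.002 0.157 0" --pt "0.064 0.002 0.157 0"

```text
time: 2.6
ee_pos: [0.4383, -0.2439, 0.0064]
eef_rot: [0.984, 0.179, 0.001, 0.001]
ft_force: [-0.4, -1.0, 0.2]
width: 0.0742
```

Request:
move_arm --pt "0 0 0 0" --pt "0 0 0 0" --pt "0 0 0 0" --pt "0 0 0 0" --pt "0 0 0 0" --pt "0 0 0 0" --pt "0 0 0 0" --pt "0 0 0 0" --claw -1 --newtons 25

```text
time: 3.4
ee_pos: [0.4378, -0.2435, 0.0056]
eef_rot: [0.984, 0.179, 0.0, 0.0]
ft_force: [0.1, -0.3, 0.4]
width: 0.0459
```

Gripped at 45.9 mm width. I'll lift and carry A towards the far mark, stopping short so the wrist camera can see the marks.

Request:
move_arm --pt "0 0 -0.03 0" --pt "0 0 -0.07 0" --pt "0 0 -0.11 0" --pt "0.02 -0.02 -0.13 0" --pt "0.045 -0.045 -0.13 0" --pt "0.07 -0.07 -0.13 0" --pt "0.095 -0.095 -0.13 0" --pt "0.12 -0.12 -0.13 0" --pt "0.145 -0.145 -0.13 0" --pt "0.17 -0.165 -0.13 0" --pt "0.19 -0.18 -0.13 0" --pt "0.19 -0.18 -0.13 0" --pt "0.19 -0.18 -0.13 0" --pt "0.19 -0.18 -0.13 0" --pt "0.19 -0.18 -0.13 0"

```text
time: 4.9
ee_pos: [0.5519, -0.0094, 0.1355]
eef_rot: [0.984, 0.178, -0.0, 0.0]
ft_force: [-0.7, 0.3, -1.3]
width: 0.046
```

```bash
python3 w.py wrist2 "(.608,.0133,.004)" "(.5338,-.0164,.004)"
```

```text
4.9 [ 0.55187494 -0.00941762  0.13548737] [ 9.84014564e-01  1.78087633e-01 -1.72577611e-04  3.20692989e-04] 0.04598051486590073 [-0.65505519  0.25504941 -1.34791866]
cam [0.62319396 0.0166427  0.29707062]
(.608,.0133,.004) [315.30970472 147.6367737 ]
(.5338,-.0164,.004) [317.84954424 251.98002077]
```

View pics/wrist2.png

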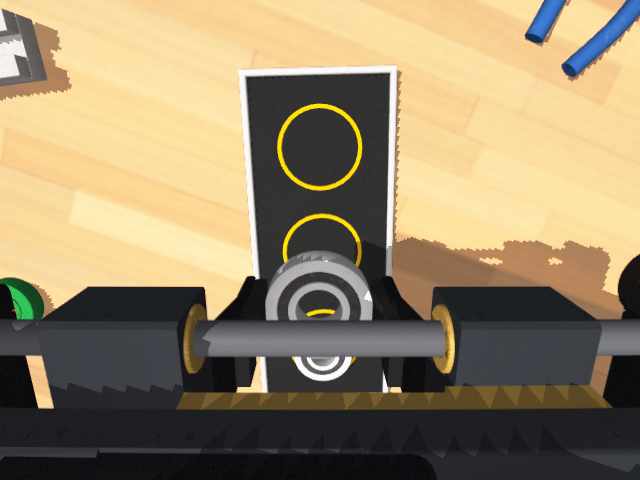

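The far ring shows at about (320,147), with bearing A held in the jaws at (320,307). I'll fit the ring.

```bash
cat > y.py <<'E'
from s import *
def ring(tag,u,v,win=50):
    z=load(tag); hsv=cv2.cvtColor(z['p'],cv2.COLOR_RGB2HSV).astype(int)
    m=(hsv[...,0]>17)&(hsv[...,0]<36)&(hsv[...,1]>150)&(hsv[...,2]>110); q=np.zeros_like(m); q[max(0,v-win):v+win,u-win:u+win]=1
    pts=np.argwhere(m&q)[:,::-1]; w=cast(z,pts,0.004)[:,:2]
    A=np.c_[2*w,np.ones(len(w))]; c=np.linalg.lstsq(A,(w**2).sum(1),rcond=None)[0]; print('ring',c[:2].round(4),'r',np.sqrt(c[2]+c[:2]@c[:2]).round(4),len(w)); return c[:2]
if __name__=='__main__':
    a=sys.argv; shift(ring(a[1],int(a[2]),int(a[3]),int(a[4])))
E
python3 y.py wrist2 320 147 50; python3 y.py wrist2 322 250 42
```

```text
ring [0.609  0.0106] r 0.0294 1264
psi 0.3582433457312799 tool dx,dy [0.0603 0.0015] z 0.13556470553148853
ring [ 0.535  -0.0192] r 0.0294 641
psi 0.3582433457312799 tool dx,dy [-0.0194  0.0034] z 0.13556470553148853
```

Request:
move_arm --pt "0.03 0.001 0.01 0" --pt "0.06 0.0015 0.03 0" --pt "0.06 0.0015 0.06 0" --pt "0.06 0.0015 0.085 0" --pt "0.06 0.0015 0.105 0" --pt "0.06 0.0015 0.116 0" --pt "0.06 0.0015 0.122 0" --pt "0.06 0.0015 0.125 0" --pt "0.06 0.0015 0.125 0" --pt "0.06 0.0015 0.125 0" --pt "0.06 0.0015 0.125 0" --pt "0.06 0.0015 0.125 0"

```text
time: 6.15
ee_pos: [0.6093, 0.0116, 0.0111]
eef_rot: [0.984, 0.179, 0.0, 0.0]
ft_force: [0.5, -0.2, -0.8]
width: 0.046
```

Request:
move_arm --pt "0 0 0 0" --pt "0 0 0 0" --pt "0 0 0 0" --pt "0 0 0 0" --pt "0 0 0 0" --pt "0 0 -0.01 0" --pt "0 0 -0.03 0" --pt "0 0 -0.06 0" --pt "0 0 -0.1 0" --pt "0 0 -0.14 0" --pt "-0.03 0 -0.15 0" --pt "-0.06 0 -0.15 0" --pt "-0.06 0 -0.15 0" --pt "-0.06 0 -0.15 0" --claw 0.4

```text
time: 7.55
ee_pos: [0.5529, -0.0098, 0.1615]
eef_rot: [0.984, 0.179, 0.001, 0.001]
ft_force: [0.5, -1.2, 0.6]
width: 0.0611
```

```bash
python3 w.py wrist3
```

```text
7.55 [ 0.55285527 -0.00981654  0.16153516] [9.83909043e-01 1.78668278e-01 6.24123133e-04 5.02340454e-04] 0.06109972002631474 [ 0.50719786 -1.17568396  0.55874462]
cam [0.62388047 0.01630117 0.32323595]
```

View pics/wrist3.png

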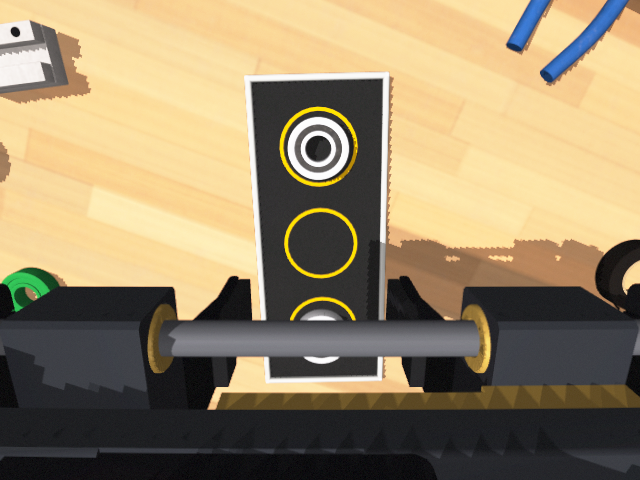

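Bearing A sits centred in the far ring at (318,147). The middle ring at (320,243) is free, and the first bearing is undisturbed at (321,330). Next I'll fetch bearing B, at scene (224,174), about (0.411,0.298), turning the jaws away from the green rings.

Request:
move_arm --pt "-0.008 -0.03 0 -0.035" --pt "-0.016 -0.06 0 -0.07" --pt "-0.024 -0.09 0 -0.105" --pt "-0.032 -0.12 0 -0.14" --pt "-0.04 -0.15 0 -0.175" --pt "-0.048 -0.18 0 -0.21" --pt "-0.056 -0.21 0 -0.245" --pt "-0.064 -0.24 0 -0.28" --pt "-0.072 -0.27 0 -0.315" --pt "-0.08 -0.3 0 -0.35" --pt "-0.081 -0.317 0 -0.35" --pt "-0.081 -0.317 0 -0.35" --pt "-0.081 -0.317 0 -0.35" --pt "-0.081 -0.317 0 -0.35" --claw 0.5

```text
time: 9.0
ee_pos: [0.3656, 0.2581, 0.1604]
eef_rot: [0.938, 0.347, -0.0, 0.0]
ft_force: [0.9, -0.3, 0.5]
width: 0.0654
```

```bash
python3 w.py wrist4 "(.411,.298,.014)"; python3 -c "
from h import *
print(read_state()['joint_positions'])"
```

```text
9.0 [0.36558433 0.25810402 0.16041232] [ 9.37813107e-01  3.47140528e-01 -1.23544854e-04  1.25547284e-04] 0.06544660688506407 [ 0.90912008 -0.29103568  0.53291776]
cam [0.42363018 0.3065437  0.32204784]
(.411,.298,.014) [316.21578521 146.30481944]
[ 0.15906269  0.04111154 -0.87663973  1.95033794  0.03451842  1.16543453
 -1.59302014]
```

View pics/wrist4.png

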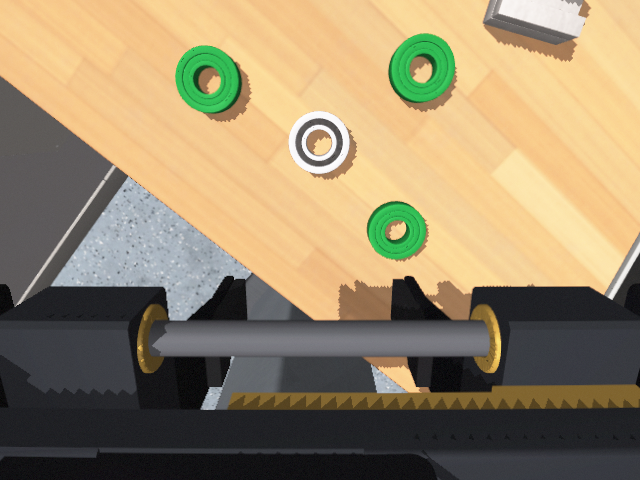

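Steel bearing B is at (319,143). The green look-alikes at (208,79), (422,68) and (397,230) are all off the horizontal jaw line.

```bash
python3 s.py wrist4 319 143 0.014
```

```text
ellipse [0.4144 0.2984] [0.0459 0.0462] circle [0.4144 0.2984] 0.0235
psi 0.7085631475418775 tool dx,dy [0.0633 0.0011] z 0.1604344954833117
```

Request:
move_arm --pt "0.032 0.001 0.013 0" --pt "0.063 0.001 0.04 0" --pt "0.063 0.001 0.075 0" --pt "0.063 0.001 0.105 0" --pt "0.063 0.001 0.13 0" --pt "0.063 0.001 0.144 0" --pt "0.063 0.001 0.151 0" --pt "0.063 0.001 0.155 0" --pt "0.063 0.001 0.155 0" --pt "0.063 0.001 0.155 0" --pt "0.063 0.001 0.155 0"

```text
time: 10.15
ee_pos: [0.4143, 0.2992, 0.0063]
eef_rot: [0.938, 0.347, 0.001, 0.0]
ft_force: [-0.2, 0.9, -0.2]
width: 0.0653
```

Request:
move_arm --pt "0 0 0 0" --pt "0 0 0 0" --pt "0 0 0 0" --pt "0 0 0 0" --pt "0 0 0 0" --pt "0 0 0 0" --pt "0 0 0 0" --pt "0 0 0 0" --claw -1 --newtons 25

```text
time: 10.95
ee_pos: [0.4138, 0.2989, 0.0056]
eef_rot: [0.938, 0.348, 0.0, 0.0]
ft_force: [-0.4, -0.8, 3.5]
width: 0.0458
```

Request:
move_arm --pt "0 0 -0.03 0" --pt "0 0 -0.07 0" --pt "0 0 -0.11 0" --pt "-0.012 0.02 -0.13 0.03" --pt "-0.028 0.05 -0.13 0.06" --pt "-0.046 0.08 -0.13 0.1" --pt "-0.063 0.11 -0.13 0.14" --pt "-0.08 0.14 -0.13 0.18" --pt "-0.097 0.17 -0.13 0.22" --pt "-0.114 0.2 -0.13 0.26" --pt "-0.131 0.23 -0.13 0.3" --pt "-0.148 0.26 -0.13 0.35" --pt "-0.163 0.285 -0.13 0.35" --pt "-0.171 0.3 -0.13 0.35" --pt "-0.171 0.3 -0.13 0.35" --pt "-0.171 0.3 -0.13 0.35" --pt "-0.171 0.3 -0.13 0.35"

```text
time: 12.65
ee_pos: [0.4794, -0.0388, 0.1354]
eef_rot: [0.984, 0.18, -0.0, -0.0]
ft_force: [0.2, 0.9, -1.7]
width: 0.046
```

```bash
python3 w.py wrist5 "(.535,-.0192,.004)"; python3 y.py wrist3 320 243 42;python3 y.py wrist5 320 147 55
```

```text
12.65 [ 0.47936803 -0.03877713  0.13543049] [ 9.83713505e-01  1.79743478e-01 -6.78041573e-05 -1.36389793e-04] 0.045954467699008725 [ 0.2153278   0.94016697 -1.65492294]
cam [ 0.55060237 -0.01264482  0.29706831]
(.535,-.0192,.004) [319.50295044 149.9138775 ]
ring [ 0.5349 -0.0192] r 0.0295 951
psi 0.36164831448442564 tool dx,dy [0.0588 0.0013] z 0.13552258874656395
ring [ 0.5348 -0.0193] r 0.0294 1249
psi 0.36164831448442564 tool dx,dy [0.0587 0.0013] z 0.13552258874656395
```

View pics/wrist5.png

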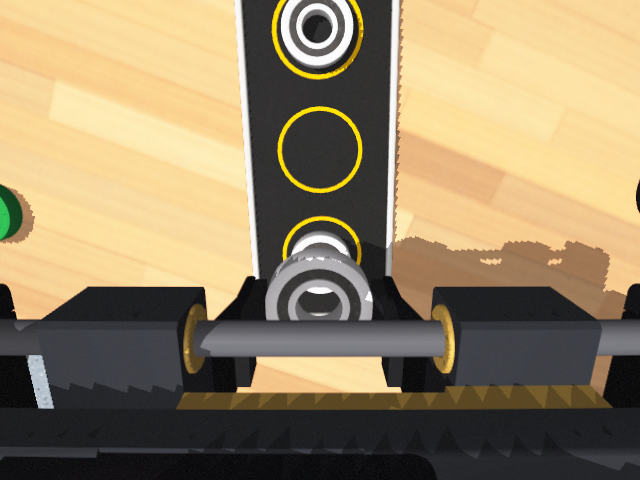

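The empty middle ring is at (320,150). Three estimates agree to within 0.2 mm. B is held at (320,305), so I'll lower it into place.

Request:
move_arm --pt "0.03 0.001 0.005 0" --pt "0.0585 0.0013 0.02 0" --pt "0.0585 0.0013 0.05 0" --pt "0.0585 0.0013 0.08 0" --pt "0.0585 0.0013 0.102 0" --pt "0.0585 0.0013 0.115 0" --pt "0.0585 0.0013 0.122 0" --pt "0.0585 0.0013 0.125 0" --pt "0.0585 0.0013 0.125 0" --pt "0.0585 0.0013 0.125 0" --pt "0.0585 0.0013 0.125 0" --pt "0.0585 0.0013 0.125 0"

```text
time: 13.9
ee_pos: [0.5351, -0.0207, 0.0111]
eef_rot: [0.984, 0.179, 0.0, 0.0]
ft_force: [-0.9, -0.1, -1.3]
width: 0.0462
```

Request:
move_arm --pt "0 0 0 0" --pt "0 0 0 0" --pt "0 0 0 0" --pt "0 0 0 0" --pt "0 0 0 0" --pt "0 0 -0.01 0" --pt "0 0 -0.03 0" --pt "0 0 -0.06 0" --pt "0 0 -0.1 0" --pt "0 0 -0.14 0" --pt "-0.03 0 -0.18 0" --pt "-0.06 0 -0.2 0" --pt "-0.09 0 -0.2 0" --pt "-0.09 0 -0.2 0" --pt "-0.09 0 -0.2 0" --pt "-0.09 0 -0.2 0" --claw 0.4

```text
time: 15.5
ee_pos: [0.451, -0.0518, 0.2108]
eef_rot: [0.984, 0.179, 0.0, -0.0]
ft_force: [-0.1, -0.7, -0.3]
width: 0.0609
```

```bash
python3 w.py wrist6
```

```text
15.5 [ 0.45103131 -0.05183087  0.21078328] [ 9.83794380e-01  1.79300206e-01  2.32428447e-04 -2.34167824e-05] 0.06085323499993496 [-0.13910763 -0.71812618 -0.3308049 ]
cam [ 0.52219406 -0.02575699  0.37246509]
```

View pics/wrist6.png

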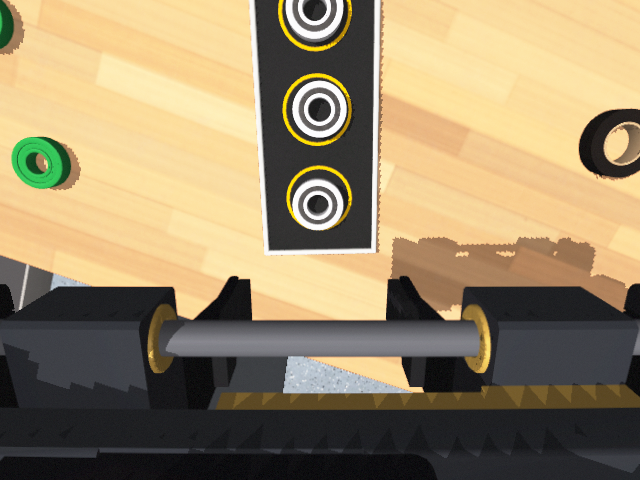

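All three bearings lie within their rings, at (315,11), (319,108) and (318,204). I'll check the offsets numerically.

```bash
python3 - <<'E'
from y import *
def g(tag,u,v):
    a=steel(tag,u,v,.018,38); b=ring(tag,u,v,40); print('off mm',(a-b)*1000)
g('wrist6',319,108); g('wrist3',318,147)
a=steel('wrist6',318,204,.018,34); m=np.array([.5349,-.0192]); f=np.array([.609,.0106]); print('first off mm',(a-(2*m-f))*1000)
print(read_state()['joint_vel'].round(3))
E
```

```text
ellipse [ 0.5355 -0.0212] [0.0459 0.0461] circle [ 0.5355 -0.0212] 0.0235
ring [ 0.5347 -0.0194] r 0.0294 879
off mm [ 0.79001442 -1.84347149]
ellipse [0.6085 0.0108] [0.0459 0.0462] circle [0.6084 0.0108] 0.0235
ring [0.609  0.0106] r 0.0295 1057
off mm [-0.48039087  0.16042086]
ellipse [ 0.4569 -0.0492] [0.0456 0.0467] circle [ 0.4569 -0.0491] 0.0238
first off mm [-3.90387373 -0.16543141]
[-0.002  0.009  0.003  0.    -0.    -0.001 -0.   ]
```

```bash
python3 -c "
from h import *
print(r.close_job())"
```

```text
the job is handed in; nothing more can be done
None
```

I moved the two steel bearings from the bench onto the empty ring marks, one on the far mark and one on the middle mark, and handed the job in at about 15.5 s of the 58 s allowed.

The last wrist pictures put every bearing well inside the 14 mm tolerance:

| Bearing | Distance from its ring centre |
|---|---|
| Far mark | about 0.5 mm |
| Middle mark | about 2 mm |
| First bearing, on its own mark | about 4 mm |

- **First bearing:** I did not touch it. Its mark centre is extrapolated from the other two rings, and the first scene picture already showed a similar offset.
- **Flatness:** I judged this from how round the bearings look in the pictures; I did not measure tilt directly.
- **Forces and look-alikes:** The measured wrist force was low at the end of every move, at most 3.5 N along any axis. I left the green look-alikes and the black ring alone, and the gripper was open and clear when I handed in.

No check failed or disagreed.

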